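# Pin the camera arm into its bench bracket

## Robot

A 6-joint arm with a two-finger parallel gripper is mounted at the origin on the work surface. World frame = base frame: x ahead of the robot, y to its left, z up, the work surface at z = 0. Lengths are in m, angles in rad, forces in N, time in s.
With the tool pointing down it reaches from about 0.35 to 0.975 m from the base axis. Payload 4.9 kg.
Tool frame: the origin (TCP) lies between the finger pads; the fingertips stand 14 mm ahead of it and the grasp point (between the pads) lies 5 mm behind it (manip.finger_overhang is the distance from the TCP to the fingertips, in m); z points along the fingers, y is the line along which they close (so a half turn about z gives the same grasp; the last joint's range is limited). The gripper opens to 85 mm and grips with 20 to 120 N. Pads are 22 mm wide; open, the fingers measure 114 mm over their backs; the gripper's body (76 mm by 85 mm) begins 54 mm behind the grasp point. The pads swing forward as they close: fully open they stand 13 mm farther back than shut.
Start: joints at [-1.408, 0.053, 1.613, -0, 1.476, -0.119], TCP at [0.174, -0.6, 0.213] pointing down, gripper open.
Joint ranges: [-3.01, 3.01], [-1.01, 2.22], [0.06, 2.58], [-1.02, 4.17], [0.09, 2.62], [-3.14, 3.14]. Speed limits (rad/s): [2.57, 2.57, 3.14, 3.14, 3.14, 3.14].

## Interface

Orientations are given as a unit quaternion [w, x, y, z].
In Python, from plant import manip, grab_frame gives the robot as it stands.
- The arm moves only by the tool servo_tool, never from a script. Its argument "deltas" is a list that holds one entry, the list of rows, each a list of 5 numbers: the opening in per cent of the stroke, from 0 (shut) to 100 (fully open), then the shift along the world's x, y, z in m, then the turn about the world's z in degrees. A call has exactly 8 rows; each row shifts and turns the commanded pose from where the row before left it; what a row does not reach is not made up. A row lasts 1/10 s, in which the tool goes at most 50 mm and 8.59 degrees, less where a joint would pass 70% of its speed; a pose out of reach is approached as far as the arm can. A call is refused whole if a number of a shift passes 0.05 or a number of a turn 8.59, either way. A call with a gripper value outside its range is refused whole. The fingers move at their own pace and stop on an object; the grip force is fixed at half the most. Time passes only in rows, so rows that do not move let the fingers close, or fill a call up. It gives the time, the measured TCP pose, the force, the opening and the grip force at its end, in the units of the state.
- manip.state(): the state, without advancing time (a new reading comes with each control period).
- grab_frame(name): name is "scene" or "top" or "wrist"; returns a dict with "pixels" (400x640x3 uint8, red, green, blue), "z_map" (400x640 float32, m along the optical axis (not along the pixel's ray), 0 where there is no reading), "fx", "fy", "cx", "cy" (pixels), "rvec" (rotation vector, rad) and "tvec" (3), from world to camera coordinates, as OpenCV has them; the wrist camera has in their place "T_tool_cam" (4x4, takes a point from camera to tool coordinates, whose origin is the TCP and whose axes are the flange's). Camera axes: x right, y down, z forward; pixel columns grow to the right and rows downward; lengths in m; the calibration is good to about 2 mm. A picture is of the moment at which its call begins: read the wrist's pose just before it.
- manip.job_done(): hands the job in; it is judged then, once.
The state is a dict: "time": time; "joint_pos": joint angles; "joint_vel": joint speeds; "joint_efforts": joint torques, N m; "tool_pos": TCP position; "tool_rot": TCP orientation; "contact_force": force on the tool from outside, world axes, zero at the start; "ft_torque": the same for the moment, N m; "gripper_width": opening from 0.0 (shut) to 1.0 (fully open); "grasp_force": force on a finger pad.
Only numpy, scipy, OpenCV 4.12 (cv2) and the standard library are available. Lean on these libraries where they do the work, as an engineer would, in place of code of your own. Each camera call takes 0.05 s, during which the arm holds its last target. There are 200 camera calls.

## Task

Pin the microscope's camera arm into its bench bracket: take the slim square-headed pin out of the rack and thread it down through the bracket's upper ear, the slot of the arm and the lower ear until its collar sits flat on the upper ear, then let go. The fork is clamped anywhere along its rail, so feel for its hole gently, sliding the pin's tip over the ear without ever leaning hard on the bracket (never more than 50 N). Leave the stout round-headed pin in the rack, and the jar and the glass dish where they stand.

Things in the scene. Friction and masses are not known exactly. Their poses are not given: they have to be found in the camera images.
- pin: Slim steel pin, upright in a rack hole, collar resting on the rack's top (tip 8 mm above the bench). Origin: centre of its tip; z up the pin. Shank 12 mm thick, 72 mm long, 1 mm chamfer at the tip; collar 34 mm wide at 72 to 78 mm above the tip; square grip 18 x 18 mm at 78 to 120 mm, its faces square to the pin's x and y: take it from above by two facing sides. About 0.22 kg.
- pin_collar (a point): Centre of the underside of the slim pin's collar, 72 mm above its tip.
- stout: The other pin in the rack: same collar, but a shank 20 mm thick and a round head 28 mm in diameter and only 26 mm tall. It does not fit the bracket; leave it. Origin: centre of its tip.
- rack: White fixed block 56 (x) x 150 (y) x 80 mm tall, two 25 mm holes through it from the top at y = -40 and +40 mm. Origin: centre of its underside. Either pin may be in either hole.
- base: Grey fixed plate of the bracket, 90 (x) x 190 (y) x 12 mm, rail along its y. Origin: centre of its underside, z up. The aluminium fork on it is clamped rigidly, anywhere from -12 to +12 mm along y; this shift is not reported. Across (x) it is true. More than 60 N between pin or fingers and the bracket counts as damage.
- mid (a point): Middle of the rail (base x = 0, y = 0), at the height of the upper ear's flat top, 92 mm above the bench. The true hole lies within 12 mm of it along base y. The upper ear is 50 mm wide (x) and reaches from 50 mm to the -y side to 30 mm to the +y side of the hole; 14 mm thick; its vertical hole is 13.5 mm wide with a 1 mm chamfer.
- lower (a point): Middle of the rail at the height of the lower ear's top, 42 mm above the bench. The lower ear is 12 mm thick and has a 14 mm hole exactly under the upper one, shifted with it. An upright at the -y end joins the ears, no taller than the upper ear. Below the lower ear is free room: with the collar seated the pin's tip is 20 mm above the bench.
- boom: Loose aluminium camera arm, 0.5 kg: bar 36 mm wide (x), 14 mm thick, 42 to 56 mm above the bench, lying on the lower ear; slot in its end 17 (x) by 48 mm (y). It runs 165 mm to +y to a round camera head on the bench (54 mm wide, 86 mm tall). Origin: on the bench under the slot's centre. The slot already lies under the upper ear's hole, wherever the fork is; no need to move it.
- jar: Small amber jar, 44 mm in diameter, 55 mm tall, standing loose; leave it. Origin: centre of its underside.
- dish: Glass dish with lid, 64 mm in diameter, 20 mm tall, loose; leave it. Origin: centre of its underside.

How it is judged:
By the outcome, as a careful person would: the job done as asked, in the order asked, and still so for the second after the job is handed in, with the robot touching nothing.
It also fails if it takes over 69 s, if anything falls off the work surface, if the arm or the gripper's body presses on something with over 40 N, if the wrist force passes 120 N, or if a joint passes its speed limit or range.

## Working session

There is one attempt and no reset: what is moved stays moved. The work goes in short steps, Python scripts to look and compute and a tool call to move; the robot and the scene stay as the last step left them, time stands still between calls to the robot, and variables do not carry over. Pictures are saved under pics/ and viewed, at most 10 in all, crops included, and the job is handed in when it is done.

Besides the shell and the picture viewer there is one more tool, called after "Call:" in YAML: its name, and indented under it one key for each argument. servo_tool: Moves the arm, as the interface text tells. Its arguments: {"type":"object","properties":{"deltas":{"type":"array"}},"required":["deltas"]}

```bash
mkdir -p pics
cat > h.py <<'E'
import numpy as np, cv2
from plant import manip, grab_frame
def cloud(f):
    z=f["z_map"];v,u=np.mgrid[:400,:640]
    P=np.stack([(u-f["cx"])/f["fx"]*z,(v-f["cy"])/f["fy"]*z,z],-1)
    R,_=cv2.Rodrigues(np.array(f["rvec"],float))
    W=(P-np.array(f["tvec"]).ravel())@R
    W[z==0]=np.nan
    return W
E
python3 - <<'E'
from h import *
s=manip.state();print(s)
for n in("top","scene"):
    f=grab_frame(n);cv2.imwrite(f"pics/{n}.png",f["pixels"][:,:,::-1]);np.save(n+".npy",cloud(f));print(n,f["fx"],f["tvec"],f["rvec"],f['z_map'].max())
E
```

```text
{'time': 0.0, 'joint_pos': array([-1.40800359e+00,  5.33405422e-02,  1.61428266e+00, -8.59377813e-06,
        1.47601189e+00, -1.19001676e-01]), 'joint_vel': array([ 0.00016964,  0.00151443, -0.00112604,  0.00023532,  0.00098867,
        0.00074851]), 'joint_efforts': array([ 9.46011933e-04, -3.93679047e+01, -3.70179069e+01,  6.44507978e-06,
        7.11264423e-03, -5.36170489e-06]), 'tool_pos': array([ 0.17368916, -0.59969456,  0.21157996]), 'tool_rot': array([-1.02087914e-03,  9.90089825e-01,  1.40431819e-01, -2.66344706e-05]), 'contact_force': array([ 0.9955935 ,  0.03814939, -0.50120476]), 'ft_torque': array([ 0.01859246, -0.01243775,  0.04817557]), 'grasp_force': 0.0, 'gripper_width': 1.0006616709672087}
top 401.5434405259502 [-0.09882849  0.59461607  0.77402569] [ 2.04522979 -2.17762921  0.23638131] 1.871535
scene 500.4712589480375 [-0.17997469 -0.33901876  1.41017028] [ 2.05464028  1.19465435 -0.53385638] 2.9322724
```

View pics/top.png

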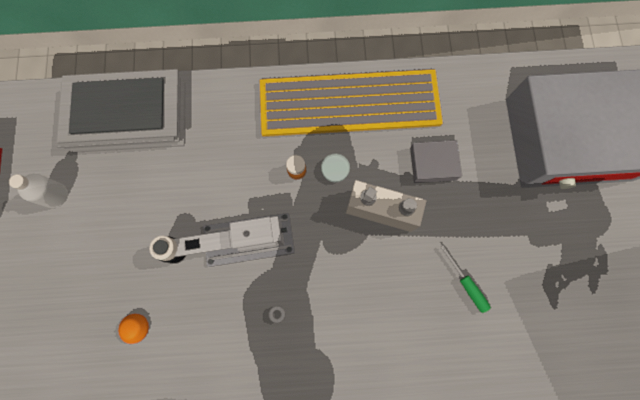

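View pics/scene.png

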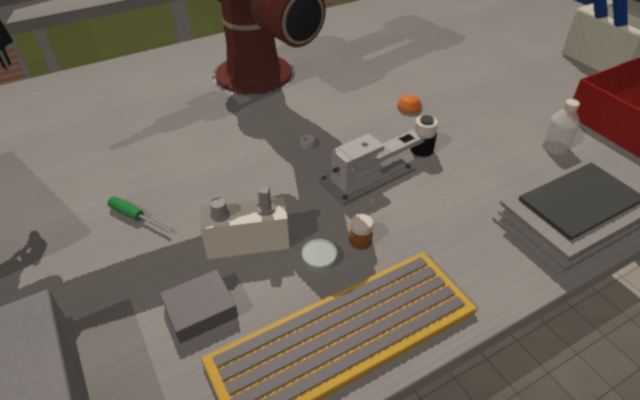

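The top view shows the rack at (387,205), with pins at (369,193) and (408,206). The bracket's upper ear is at (255,233), with a dark hole at about (246,234), and the boom runs left to the camera head at (162,248). In the scene view the tall slim pin is at (265,197), at the rack end nearer the bracket, so it's the one at (369,193) in the top view. The dish is at top (336,168) and the jar at (297,167).

Run:
```python
from h import *
T=np.load("top.npy");S=np.load("scene.npy")
im=cv2.imread("pics/top.png")
def show(n,W,reg,lo,hi,need=None):
    x0,x1,y0,y1=reg
    w=W[y0:y1,x0:x1].reshape(-1,3);m=(w[:,2]>lo)&(w[:,2]<hi);p=w[m]
    r=cv2.minAreaRect((p[:,:2]*1000).astype(np.float32))
    print(n,len(p),"mean",p.mean(0).round(4),"rect",np.round(r[0],1),np.round(r[1],1),round(r[2],1))
show("rack",T,(335,440,170,240),.073,.084)
show("pinA",T,(345,385,175,210),.112,.14)
show("pinB",T,(385,440,175,230),.095,.14)
show("pinA s",S,(250,280,175,225),.11,.14)
show("pinB s",S,(200,240,185,225),.1,.13)
show("ear",T,(220,300,205,260),.084,.1)
show("ear s",S,(320,400,120,180),.084,.1)
show("boom",T,(170,235,225,265),.045,.065)
show("base",T,(190,310,200,280),.007,.02)
show("head",T,(140,185,230,265),.07,.1)
show("jar",T,(280,312,150,185),.04,.07)
show("dish",T,(315,355,150,185),.013,.03)
for uv in((246,234),(369,193),(408,206),(255,233),(192,244)): print(uv,T[uv[1],uv[0]].round(4))
g=cv2.cvtColor(im,cv2.COLOR_BGR2GRAY)
print(g[226:243,236:258])
sc=np.hstack([cv2.resize(im[140:280,140:300],None,fx=4,fy=4,interpolation=cv2.INTER_CUBIC)])
cv2.imwrite("pics/c1.png",sc)
```

```text
rack 1503 mean [ 0.5757 -0.2721  0.0811] rect [ 577.5 -273. ] [150.1  57. ] 69.9
pinA 102 mean [ 0.5892 -0.2335  0.1273] rect [ 590.5 -234.4] [17.8 18.2] 52.9
pinB 178 mean [ 0.5629 -0.309   0.1116] rect [ 563.4 -309.7] [26.5 25.9] 82.1
pinA s 165 mean [ 0.5948 -0.235   0.1233] rect [ 591.1 -233.9] [19.7 20.1] 50.9
pinB s 217 mean [ 0.5689 -0.3105  0.1101] rect [ 565.6 -310.4] [27.3 26.1] 28.3
ear 1210 mean [ 0.5327 -0.0039  0.0929] rect [533.2  -3.4] [50.5 96.3] 5.4
ear s 909 mean [ 0.5373 -0.0054  0.0921] rect [534.3  -2.6] [53.3 97.5] 5.8
boom 1060 mean [0.521  0.1119 0.057 ] rect [517.8 116.2] [ 49.8 131.5] 2.6
base 1613 mean [0.5189 0.0221 0.0139] rect [530.9  24.1] [ 90.8 190. ] 5.2
head 484 mean [0.5144 0.1835 0.0829] rect [515.2 185.6] [47.1 46.1] 24.9
jar 282 mean [ 0.6794 -0.0887  0.0553] rect [681.1 -88.6] [36.7 39.6] 86.8
dish 613 mean [ 0.6786 -0.1761  0.0212] rect [ 679.4 -176.4] [60.9 63.1] 86.3
(246, 234) [0.5376 0.0238 0.042 ]
(369, 193) [ 0.5898 -0.2308  0.1272]
(408, 206) [ 0.5618 -0.3063  0.1153]
(255, 233) [ 0.5309 -0.0028  0.092 ]
(192, 244) [0.5216 0.1327 0.056
[... 884 characters left out ...]
8  85 107 148 173 174 173 171
  172 171 172 171]
 [170 171 171 171 172 173 174 165 140 121 115 122 148 169 174 173 172 170
  170 170 170 170]
 [172 173 172 172 173 172 174 174 171 163 156 163 173 173 170 169 169 168
  169 169 168 169]
 [173 173 172 173 172 172 172 172 172 171 172 171 170 170 169 171 170 171
  171 172 173 173]
 [171 171 170 171 170 170 170 171 171 171 171 172 173 173 174 175 175 176
  176 176 175 175]
 [169 170 170 171 171 172 172 174 175 174 176 175 177 175 176 176 178 176
  176 175 175 174]
 [174 174 174 175 175 176 176 175 177 177 177 176 176 176 175 175 174 174
  173 172 174 173]
 [176 176 178 177 177 177 176 176 174 175 173 175 173 174 174 173 173 173
  173 174 173 173]]
```

View pics/c1.png

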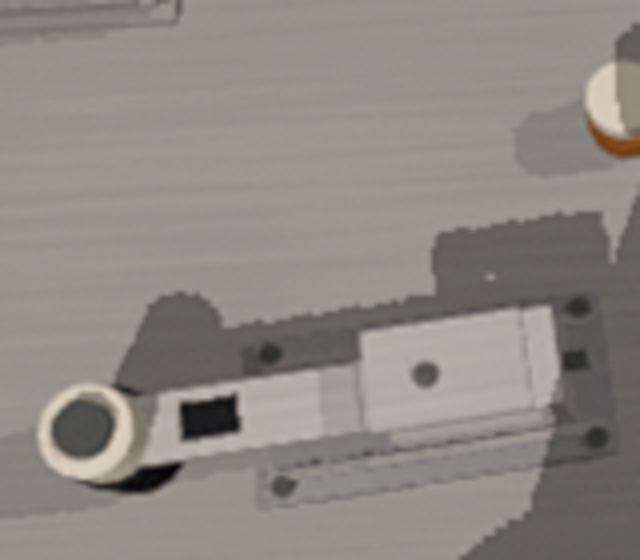

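Call:
servo_tool:
  deltas:
    - [[100,0.035,0.031,0.006,4.5],[100,0.035,0.031,0.006,4.5],[100,0.035,0.031,0.006,4.5],[100,0.035,0.031,0.006,4.5],[100,0.035,0.031,0.006,4.5],[100,0.035,0.031,0.006,4.5],[100,0.035,0.031,0.006,4.5],[100,0.035,0.031,0.006,4.5]]

```text
time: 0.9
tool_pos: [0.4548, -0.3506, 0.2606]
tool_rot: [-0.0, 0.898, 0.441, -0.0]
contact_force: [0.5, -0.4, 0.2]
gripper_width: 0.999
grasp_force: 0.0
```

Call:
servo_tool:
  deltas:
    - [[100,0.023,0.02,0,0],[100,0.023,0.02,0,0],[100,0.023,0.02,0,0],[100,0.023,0.02,0,0],[100,0.023,0.02,0,0],[100,0.021,0.017,0,0],[100,0,0,0,0],[100,0,0,0,0]]

```text
time: 1.7
tool_pos: [0.5896, -0.235, 0.26]
tool_rot: [-0.0, 0.898, 0.44, -0.001]
contact_force: [-0.4, -0.4, -0.4]
gripper_width: 1.004
grasp_force: 0.0
```

```bash
cat >> h.py <<'E'
from scipy.spatial.transform import Rotation as Ro
def wrist():
    s=manip.state();f=grab_frame("wrist")
    q=s["tool_rot"];R=Ro.from_quat([q[1],q[2],q[3],q[0]]).as_matrix()
    T=np.eye(4);T[:3,:3]=R;T[:3,3]=s["tool_pos"];M=T@np.array(f["T_tool_cam"])
    z=f["z_map"];v,u=np.mgrid[:400,:640]
    P=np.stack([(u-f["cx"])/f["fx"]*z,(v-f["cy"])/f["fy"]*z,z],-1)
    W=P@M[:3,:3].T+M[:3,3];W[z==0]=np.nan
    return s,f,W,M
def yaw(s):
    q=s["tool_rot"];m=Ro.from_quat([q[1],q[2],q[3],q[0]]).as_matrix();return np.degrees(np.arctan2(m[1,1],m[0,1])),m[:,2]
E
python3 - <<'E'
from h import *
s,f,W,M=wrist();print(s["tool_pos"],yaw(s),s["time"]);print(M.round(3))
cv2.imwrite("pics/w1.png",f["pixels"][:,:,::-1])
for n,lo,hi in(("grip",.12,.135),("stout",.105,.118),("rack",.075,.0825)):
    m=(W[...,2]>lo)&(W[...,2]<hi)&(np.hypot(W[...,0]-.578,W[...,1]+.272)<.1)
    if m.sum()>20:
        p=W[m];r=cv2.minAreaRect((p[:,:2]*1000).astype(np.float32));print(n,m.sum(),p[:,:2].mean(0).round(4),np.median(p[:,2]).round(4),np.round(r[0],1),np.round(r[1],1),round(r[2],1))
# hole from top view
f=grab_frame("top");g=cv2.cvtColor(f["pixels"],cv2.COLOR_RGB2GRAY).astype(float)
w=np.clip(150-g[226:242,240:256],0,None);v,u=np.mgrid[226:242,240:256];u0=(u*w).sum()/w.sum();v0=(v*w).sum()/w.sum()
R,_=cv2.Rodrigues(np.array(f["rvec"],float));t=np.array(f["tvec"]).ravel();c=-R.T@t
d=R.T@np.array([(u0-f["cx"])/f["fx"],(v0-f["cy"])/f["fy"],1]);print("hole",u0,v0,c+d*(.092-c[2])/d[2])
E
```

```text
[ 0.58959742 -0.23502616  0.26001307] (np.float64(-37.80169173987998), array([-1.49149905e-03,  2.63845610e-04, -9.99998853e-01])) 1.7
[[ 0.79  -0.585 -0.185  0.637]
 [-0.613 -0.754 -0.235 -0.176]
 [-0.002  0.299 -0.954  0.422]
 [ 0.     0.     0.     1.   ]]
grip 325 [ 0.5923 -0.2337] 0.1286 [ 592.  -234.4] [18.  17.3] 51.6
stout 508 [ 0.5686 -0.3023] 0.1125 [ 581.  -275.5] [104.2  27.2] 66.1
rack 4105 [ 0.5815 -0.2657] 0.0808 [ 578.1 -273.1] [150.8  56.1] 70.0
hole 247.36929993577394 233.3790622992935 [0.53107598 0.0123556  0.092     ]
```

View pics/w1.png

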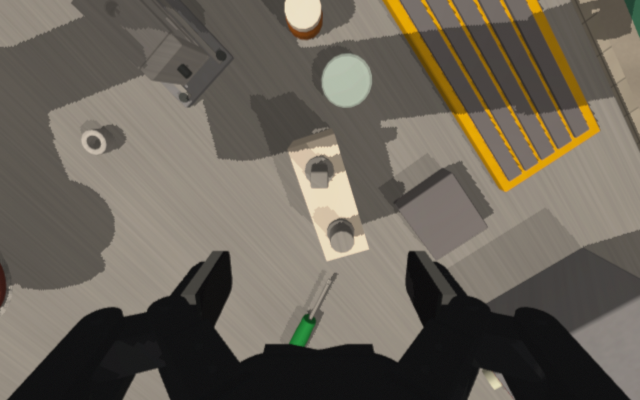

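The wrist view shows the slim pin's square head at (319,178) and the stout pin at (341,233), with clear space for the fingers on both sides. The measured sizes (17.6 mm head, rack 150 x 56 mm) and heights match the ones given, so I'll descend and grip.

Call:
servo_tool:
  deltas:
    - [[100,0.002,0.001,-0.02,-0.5],[100,0,0,-0.025,0],[100,0,0,-0.025,0],[100,0,0,-0.025,0],[100,0,0,-0.025,0],[100,0,0,-0.018,0],[100,0,0,-0.01,0],[100,0,0,-0.005,0]]

```text
time: 2.6
tool_pos: [0.5912, -0.2346, 0.1069]
tool_rot: [-0.0, 0.9, 0.435, -0.0]
contact_force: [0.1, -0.8, 0.3]
gripper_width: 0.996
grasp_force: 0.0
```

Call:
servo_tool:
  deltas:
    - [[100,0,0,0,0],[60,0,0,0,0],[40,0,0,0,0],[20,0,0,0,0],[0,0,0,0,0],[0,0,0,0,0],[0,0,0,0,0],[0,0,0,0,0]]

```text
time: 3.4
tool_pos: [0.592, -0.2343, 0.1085]
tool_rot: [0.0, 0.9, 0.436, 0.0]
contact_force: [-1.5, 1.0, 4.7]
gripper_width: 0.161
grasp_force: 58.7
```

Call:
servo_tool:
  deltas:
    - [[0,0,0,0.01,0],[0,0,0,0.015,0],[0,0,0,0.02,0],[0,0,0,0.02,0],[0,0,0,0.02,0],[0,0,0,0.02,0],[0,0,0,0.015,0],[0,0,0,0,0]]

```text
time: 4.2
tool_pos: [0.5932, -0.2351, 0.2317]
tool_rot: [0.002, 0.9, 0.436, 0.002]
contact_force: [0.9, -0.7, -2.2]
gripper_width: 0.159
grasp_force: 58.7
```

Run:
```python
from h import *
s,f,W,M=wrist();print(s["tool_pos"],yaw(s),s["time"],s["gripper_width"],s["contact_force"])
g=grab_frame("scene");C=cloud(g)
# pin collar/shank in scene frame
m=(abs(C[...,0]-s["tool_pos"][0])<.03)&(abs(C[...,1]-s["tool_pos"][1])<.03)&(C[...,2]>.11)&(C[...,2]<.215)
p=C[m]
for a in np.arange(.11,.215,.005):
    k=p[(p[:,2]>=a)&(p[:,2]<a+.005)]
    if len(k): print(round(a,3),len(k),k.mean(0).round(4),np.ptp(k[:,0]).round(4),np.ptp(k[:,1]).round(4))
v,u=np.where(m);a,b=max(0,v.mean()-75),max(0,u.mean()-100);a=int(a);b=int(b)
A=cv2.resize(g["pixels"][a:a+150,b:b+200,::-1],None,fx=3,fy=3);B=cv2.resize(f["pixels"][:,:,::-1],(400,250))
cv2.imwrite("pics/g1.png",A[:,100:500]if 0 else A);cv2.imwrite("pics/w2.png",f["pixels"][:,:,::-1])
```

```text
[ 0.59323604 -0.23513123  0.23168798] (np.float64(-38.35687003940411), array([ 0.00533332, -0.00291539, -0.99998153])) 4.2 0.1585755171029213 [ 0.89819453 -0.74695052 -2.17918062]
0.125 1 [ 0.5918 -0.236   0.1292] 0.0 0.0
0.13 11 [ 0.5942 -0.2339  0.1326] 0.0061 0.01
0.135 16 [ 0.5942 -0.2344  0.1375] 0.0075 0.0107
0.14 17 [ 0.5944 -0.2334  0.1427] 0.0067 0.0115
0.145 15 [ 0.5944 -0.235   0.148 ] 0.0073 0.0085
0.15 17 [ 0.5942 -0.2346  0.1531] 0.0066 0.0101
0.155 13 [ 0.5945 -0.2349  0.1582] 0.0059 0.0097
0.16 15 [ 0.5954 -0.2335  0.1628] 0.006 0.0114
0.165 13 [ 0.595  -0.2353  0.1673] 0.0089 0.0089
0.17 18 [ 0.5951 -0.2354  0.1723] 0.0059 0.0099
0.175 17 [ 0.5951 -0.2343  0.1774] 0.0026 0.0105
0.18 16 [ 0.5952 -0.2345  0.1826] 0.0035 0.0112
0.185 19 [ 0.5952 -0.2358  0.1876] 0.0095 0.0093
0.19 7 [ 0.5962 -0.2346  0.1918] 0.0046 0.0081
0.2 24 [ 0.603  -0.2396  0.2033] 0.0222 0.0272
0.205 138 [ 0.598  -0.236   0.2077] 0.0305 0.0335
0.21 34 [ 0.5985 -0.2369  0.2127] 0.0155 0.0224
```

View pics/g1.png

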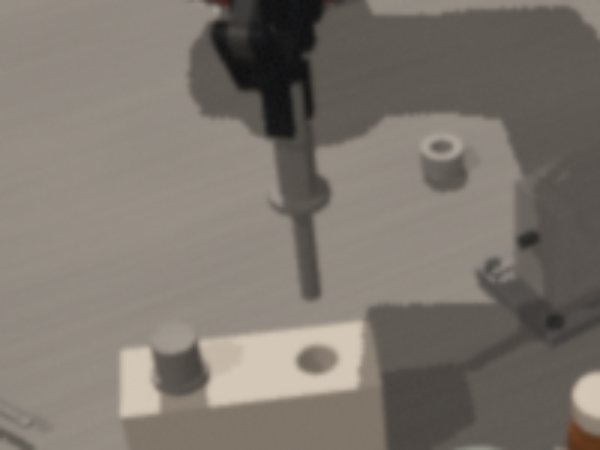

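The pin is held upright, with its empty hole at (318,358) and the stout pin still in place at (176,355). Next I'll carry it to the bracket.

Call:
servo_tool:
  deltas:
    - [[0,-0.004,0.016,0,0],[0,-0.008,0.034,0,0],[0,-0.009,0.036,0,0],[0,-0.009,0.036,0,0],[0,-0.009,0.036,0,0],[0,-0.009,0.036,0,0],[0,-0.009,0.034,0,0],[0,-0.004,0.018,0,0]]

```text
time: 5.1
tool_pos: [0.5286, 0.0149, 0.2261]
tool_rot: [-0.001, 0.9, 0.437, -0.001]
contact_force: [-0.2, -0.7, -1.5]
gripper_width: 0.156
grasp_force: 58.7
```

Call:
servo_tool:
  deltas:
    - [[0,0,0,0,0],[0,0,0,-0.005,0],[0,0,0,-0.005,0],[0,0,0,-0.005,0],[0,0,0,0,0],[0,0,0,0,0],[0,0,0,0,0],[0,0,0,0,0]]

```text
time: 5.9
tool_pos: [0.531, 0.0115, 0.2132]
tool_rot: [0.0, 0.9, 0.435, 0.0]
contact_force: [0.2, -0.3, -2.2]
gripper_width: 0.158
grasp_force: 58.8
```

Run:
```python
from h import *
s,f,W,M=wrist();tp=s["tool_pos"];print(tp,yaw(s),s["time"],s["contact_force"])
cv2.imwrite("pics/w3.png",f["pixels"][:,:,::-1])
g=grab_frame("scene");C=cloud(g)
R,_=cv2.Rodrigues(np.array(g["rvec"],float));c=-R.T@np.array(g["tvec"]).ravel();d=c[:2]-tp[:2];d/=np.linalg.norm(d);print("cam",c.round(3))
from scipy.optimize import least_squares
m=(abs(C[...,0]-tp[0])<.025)&(abs(C[...,1]-tp[1])<.025)
for a in(.113,.13,.15):
    p=C[m&(C[...,2]>=a)&(C[...,2]<a+.018)][:,:2]
    # visible half: centre across view from silhouette mid, along view from front edge
    n=np.array([-d[1],d[0]]);l=p@n;q=p@d
    r=least_squares(lambda x:np.hypot(*(p-x).T)-.006,p.mean(0)-.005*d,loss="soft_l1",f_scale=.001).x
    print(a,len(p),"fit",r.round(4),np.ptp(l).round(4))
A=C[140:170,320:400] if 0 else None
v,u=np.where(m&(C[...,2]>.085));a,b=int(v.mean()-60),int(u.mean()-100)
cv2.imwrite("pics/g2.png",cv2.resize(g["pixels"][a:a+150,b:b+200,::-1],None,fx=4,fy=4,interpolation=cv2.INTER_CUBIC));print(a,b)
```

```text
[0.531023   0.01147874 0.21315502] (np.float64(-38.374524444052525), array([ 5.67385412e-04, -3.37493684e-05, -9.99999838e-01])) 5.9 [ 0.19800864 -0.31828175 -2.15275273]
cam [ 1.195 -0.462  0.703]
0.113 40 fit [0.5282 0.0136] 0.0106
0.13 52 fit [0.5284 0.0133] 0.0119
0.15 48 fit [0.5288 0.013 ] 0.0105
39 265
```

View pics/g2.png

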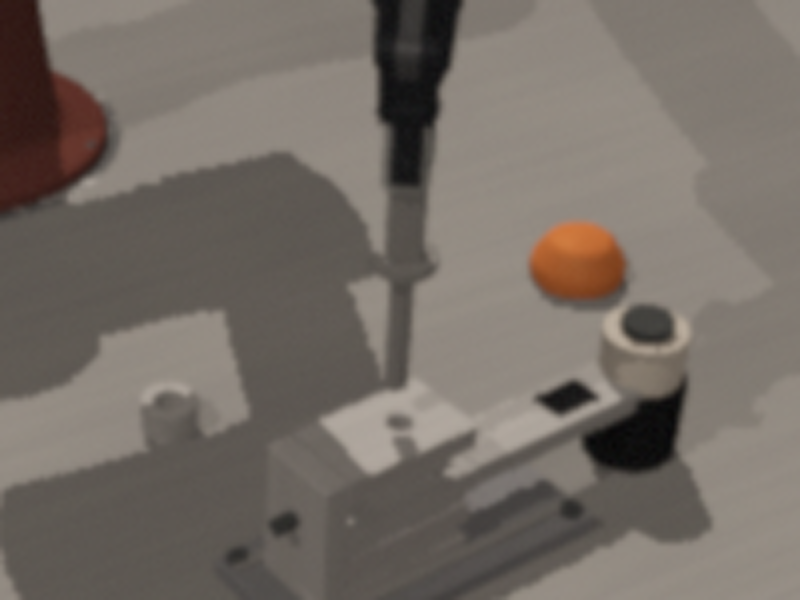

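View pics/w3.png

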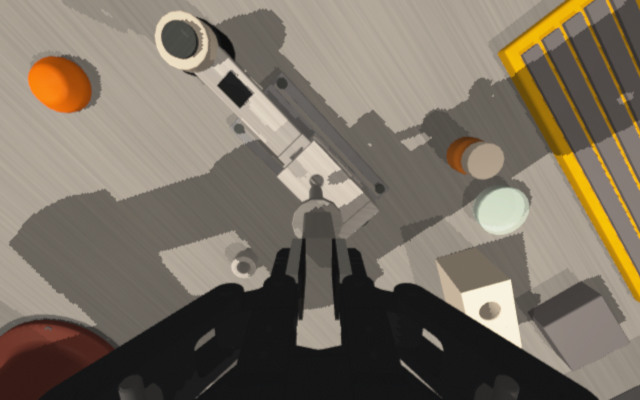

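The scene crop shows the hole in the ear at (400,421), with the pin's tip just above and behind it at (397,388). In the wrist view the collar is at (316,218), the tip is near (317,197) and a dark round spot sits at (317,181). I'll get the pin-to-hole offset from both views, whose viewing directions are at right angles.

Run:
```python
from h import *
s,f,W,M=wrist();tp=s["tool_pos"];print(tp)
g=grab_frame("scene")
R,_=cv2.Rodrigues(np.array(g["rvec"],float));t=np.array(g["tvec"]).ravel()
Ks=np.array([[g["fx"],0,g["cx"]],[0,g["fy"],g["cy"]],[0,0,1]])
Kw=np.array([[f["fx"],0,f["cx"]],[0,f["fy"],f["cy"]],[0,0,1]])
Mi=np.linalg.inv(M)
def ps(X): x=Ks@(R@X+t);return x[:2]/x[2]
def pw(X): x=Kw@(Mi[:3,:3]@X+Mi[:3,3]);return x[:2]/x[2]
tip=np.array([tp[0],tp[1],tp[2]-.1005]);H=np.array([.5312,.0124,.092])
for n,X in(("tip",tip),("collar",tip+[0,0,.072]),("tip on ear",np.array([*tp[:2],.092])),("hole?",H),("earA",H)): print(n,"scene",ps(X).round(1),"wrist",pw(X).round(1))
gs=cv2.cvtColor(g["pixels"],cv2.COLOR_RGB2GRAY);gw=cv2.cvtColor(f["pixels"],cv2.COLOR_RGB2GRAY)
print(gs[132:156,356:376]);
w=f["pixels"][140:240,260:380,::-1];cv2.imwrite("pics/w4.png",cv2.resize(w,None,fx=6,fy=6,interpolation=cv2.INTER_CUBIC)[:600])
```

```text
[0.53097457 0.01161808 0.21308288]
tip scene [363.1 136.8] wrist [317.6 190.2]
collar scene [365.1 105.9] wrist [317.4 219.4]
tip on ear scene [362.5 145.1] wrist [317.7 184.4]
hole? scene [362.9 145.1] wrist [317.4 183.6]
earA scene [362.9 145.1] wrist [317.4 183.6]
[[ 88  88  89  99 115 101  87  81  78  74  91 125 138 139 138 139 138 138
  137 138]
 [ 88  89  88  94 105  96  85  81  77  76  98 134 148 146 142 139 138 137
  136 136]
 [ 88  87  88  90  92  89  85  81  79  81 110 148 160 159 152 143 139 136
  137 137]
 [ 88  88  88  90  91  94  90  87  88  99 125 155 166 167 163 154 145 139
  137 137]
 [ 87  90  96 103 111 122 121 116 121 134 148 163 168 168 167 161 151 143
  139 138]
 [ 96 107 122 134 143 153 156 153 157 163 166 168 168 165 161 155 150 146
  142 140]
 [122 139 153 160 163 166 167 168 168 169 169 168 163 157 152 151 150 149
  148 146]
 [153 161 166 168 168 168 169 170 168 168 168 165 157 152 151 150 150 150
  154 154]
 [166 167 168 169 169 169 168 166 166 166 166 164 158 153 151 151 154 157
  162 164]
 [169 169 169 169 168 165 161 159 158 159 162 165 163 158 156 157 1
[... 508 characters left out ...]
 169 169
  168 166]
 [166 167 167 168 168 167 161 138 124 122 121 129 149 164 169 168 167 166
  165 159]
 [167 168 167 167 167 167 159 133 110 107 107 111 131 156 166 167 164 159
  151 135]
 [167 167 167 167 167 167 162 142 118 107 106 106 117 145 160 158 151 136
  117 102]
 [167 167 167 167 168 169 167 156 130 109 105 103 109 126 142 134 117 101
   91  85]
 [167 167 168 168 168 168 168 161 139 115 104 101 102 110 110 101  89  85
   85  83]
 [168 168 168 168 168 167 166 163 146 117 101  94  91  93  90  87  84  85
   86  84]
 [167 167 167 167 166 165 160 149 125 100  89  87  86  85  84  84  85  86
   86  86]
 [162 166 167 164 159 151 135 117  97  87  84  84  85  83  84  84  85  86
   87  88]]
```

View pics/w4.png

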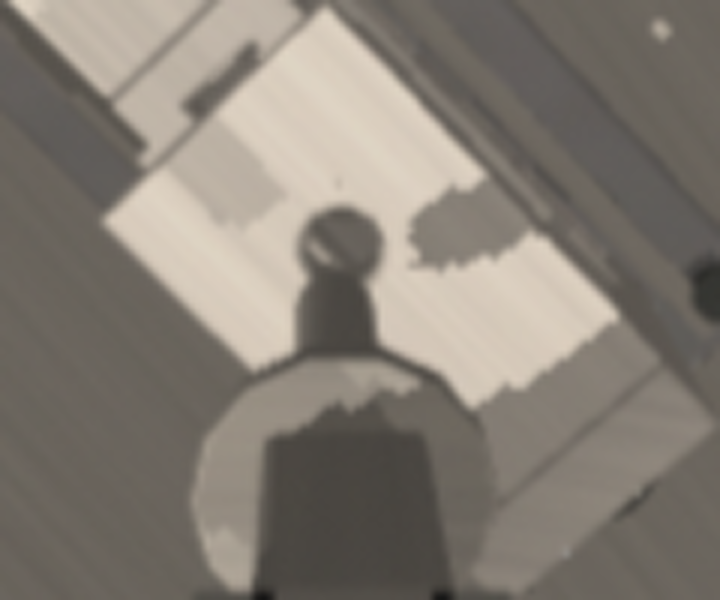

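In the wrist crop the hole is at (341,247) and the tip's far rim is at about (337,271), slightly overlapping it. The two views disagree by a few mm along the tool's x while the tip is still 20 mm up, so I'll lower it to about 5 mm above the ear to take out the parallax.

Call:
servo_tool:
  deltas:
    - [[0,0,0,-0.004,0],[0,0,0,-0.004,0],[0,0,0,-0.004,0],[0,0,0,-0.003,0],[0,0,0,0,0],[0,0,0,0,0],[0,0,0,0,0],[0,0,0,0,0]]

```text
time: 6.9
tool_pos: [0.531, 0.0117, 0.1981]
tool_rot: [0.0, 0.9, 0.436, 0.0]
contact_force: [0.8, -0.4, -2.5]
gripper_width: 0.16
grasp_force: 58.8
```

Run:
```python
from h import *
s,f,W,M=wrist();tp=s["tool_pos"];print(tp,s["contact_force"])
g=grab_frame("scene")
w=cv2.resize(f["pixels"][155:225,282:352,::-1],(560,560),interpolation=cv2.INTER_CUBIC)[:,:390]
c=cv2.resize(g["pixels"][105:161,345:385,::-1],(400,560),interpolation=cv2.INTER_CUBIC)
cv2.imwrite("pics/b1.png",np.hstack([w,c]))
gt=grab_frame("top");C=cloud(gt)
```

```text
[0.53095182 0.0116715  0.19808359] [ 0.78252178 -0.44469746 -2.52468327]
```

View pics/b1.png

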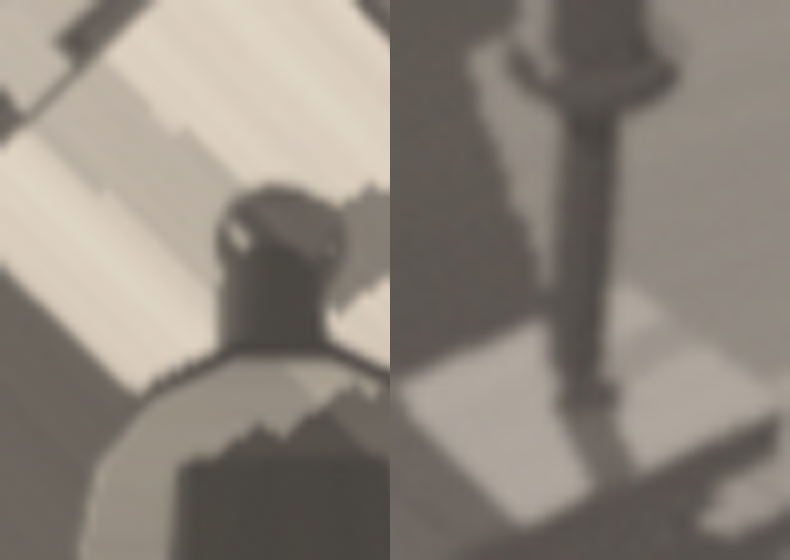

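The hole is about 0.9 mm to the right of the pin in the wrist view. Along the tool's x it is somewhere between -2.6 and +1.5 mm. That is within chamfer capture, so I'll shift slightly and feel for it gently.

Call:
servo_tool:
  deltas:
    - [[0,0.0003,-0.001,0,0],[0,0,0,-0.001,0],[0,0,0,-0.001,0],[0,0,0,-0.001,0],[0,0,0,-0.001,0],[0,0,0,-0.001,0],[0,0,0,-0.001,0],[0,0,0,0,0]]

```text
time: 7.85
tool_pos: [0.5314, 0.0107, 0.1922]
tool_rot: [0.0, 0.9, 0.436, 0.0]
contact_force: [-0.3, 0.0, -0.4]
gripper_width: 0.159
grasp_force: 59.2
```

Call:
servo_tool:
  deltas:
    - [[0,0,0,-0.0005,0],[0,0,0,0,0],[0,0,0,0,0],[0,0,0,0,0],[0,0,0,0,0],[0,0,0,0,0],[0,0,0,0,0],[0,0,0,0,0]]

```text
time: 8.65
tool_pos: [0.5315, 0.0106, 0.192]
tool_rot: [0.0, 0.9, 0.436, 0.001]
contact_force: [0.6, -0.4, 5.0]
gripper_width: 0.158
grasp_force: 60.9
```

Call:
servo_tool:
  deltas:
    - [[0,0,0,-0.0005,0],[0,0,0,0,0],[0,0,0,-0.0005,0],[0,0,0,0,0],[0,0,0,0,0],[0,0,0,0,0],[0,0,0,0,0],[0,0,0,0,0]]

```text
time: 9.45
tool_pos: [0.532, 0.0106, 0.1919]
tool_rot: [0.001, 0.9, 0.436, 0.001]
contact_force: [0.0, -0.2, 6.6]
gripper_width: 0.156
grasp_force: 61.4
```

Run:
```python
from h import *
s=manip.state();print(s["tool_pos"],s["contact_force"].round(2),s["ft_torque"].round(3),yaw(s))
```

```text
[0.5320011  0.01058109 0.19187191] [ 0.02 -0.21  6.6 ] [ 0.073  0.035 -0.031] (np.float64(-38.35217084914685), array([ 2.65294387e-03, -2.72537004e-04, -9.99996444e-01]))
```

Call:
servo_tool:
  deltas:
    - [[0,-0.0002,-0.0004,0,0],[0,-0.0002,-0.0004,0,0],[0,-0.0002,-0.0004,0,0],[0,-0.0002,-0.0004,0,0],[0,0,0,0,0],[0,0,0,0,0],[0,0,0,0,0],[0,0,0,0,0]]

```text
time: 10.25
tool_pos: [0.5312, 0.0091, 0.1919]
tool_rot: [0.001, 0.9, 0.436, 0.001]
contact_force: [0.0, 0.4, 8.3]
gripper_width: 0.157
grasp_force: 61.4
```

Run:
```python
from h import *
s=manip.state();print(s["tool_pos"],s["contact_force"].round(2),s["ft_torque"].round(3),yaw(s))
```

```text
[0.53121304 0.00908244 0.19187381] [0.03 0.39 8.27] [0.094 0.082 0.063] (np.float64(-38.35459505334875), array([ 2.68826791e-03, -2.20452884e-05, -9.99996386e-01]))
```

Call:
servo_tool:
  deltas:
    - [[0,0.0006,0.0005,0,0],[0,0,0.0005,0,0],[0,0,0.0005,0,0],[0,0,0.0005,0,0],[0,0,0.0005,0,0],[0,0,0,0,0],[0,0,0,0,0],[0,0,0,0,0]]

```text
time: 11.05
tool_pos: [0.5318, 0.0115, 0.1919]
tool_rot: [0.001, 0.9, 0.436, 0.001]
contact_force: [0.2, 0.8, 7.8]
gripper_width: 0.16
grasp_force: 61.5
```

```bash
cat > st.py <<'E'
from h import *
s=manip.state();print(s["tool_pos"].round(4),s["contact_force"].round(2),s["ft_torque"].round(3),yaw(s)[1][:2].round(4))
E
python3 st.py
```

```text
[0.5318 0.0115 0.1919] [0.15 0.84 7.81] [ 0.003 -0.042 -0.073] [ 0.0028 -0.0004]
```

Call:
servo_tool:
  deltas:
    - [[0,0,0.0005,0,0],[0,0,0.0005,0,0],[0,0,0.0005,0,0],[0,0,0.0005,0,0],[0,0,0,0,0],[0,0,0,0,0],[0,0,0,0,0],[0,0,0,0,0]]

```text
time: 11.85
tool_pos: [0.5319, 0.0133, 0.1918]
tool_rot: [0.001, 0.9, 0.436, 0.001]
contact_force: [0.9, -0.6, 7.2]
gripper_width: 0.162
grasp_force: 61.4
```

```bash
python3 st.py
python3 - <<'E'
from h import *
s,f,W,M=wrist();g=grab_frame("scene")
gw=cv2.cvtColor(f["pixels"],cv2.COLOR_RGB2GRAY);gs=cv2.cvtColor(g["pixels"],cv2.COLOR_RGB2GRAY)
print(gw[172:202:1,302:334]);print(gs[134:152,354:376])
E
```

```text
[0.5319 0.0133 0.1918] [ 0.93 -0.56  7.19] [-0.106 -0.027 -0.012] [ 0.0029 -0.0007]
[[196 199 203 208 209 210 211 210 210 208 206 206 206 208 209 208 208 208
  209 211 213 214 214 212 210 209 209 210 209 206 205 207]
 [180 182 191 208 209 209 209 210 210 209 208 206 206 206 207 208 208 207
  207 209 211 213 214 213 212 210 209 209 210 208 206 205]
 [178 178 184 200 208 209 209 209 210 210 209 208 206 205 206 207 208 208
  207 208 209 212 212 213 213 212 211 209 209 210 208 206]
 [179 178 179 185 200 207 209 209 210 211 210 209 208 206 205 206 207 207
  208 207 208 209 211 213 213 213 212 210 209 209 209 208]
 [180 179 178 178 185 199 208 209 208 210 211 210 209 208 205 205 205 207
  207 207 207 208 210 211 213 213 212 211 210 209 209 209]
 [179 179 179 177 178 185 199 208 208 208 210 211 210 206 201 205 205 205
  207 207 207 207 208 209 211 213 213 213 211 210 209 209]
 [179 180 179 178 177 178 184 199 208 207 207 209 210 207 199 206 206 205
  206 207 208 207 206 208 210 212 213 213 213 211 210 209]
 [178 179 179 179 178 176 178 184 199 208 208 207 209 210 208 208 207 206
  205 206 2
[... 3949 characters left out ...]
6  78  84 106 143 162 167 168
  167 168 168 168]
 [166 166 166 166 166 165 154 122  95  85  81  83  88 110 146 162 165 167
  169 169 169 169]
 [166 166 166 166 167 167 161 140 110  98  91  91  97 122 153 164 168 168
  170 170 169 169]
 [166 165 166 167 167 167 166 156 128 107 102 103 104 122 155 167 168 169
  170 168 168 167]
 [167 166 167 167 168 168 167 160 133 110 106 105 106 119 148 165 168 169
  168 167 164 159]
 [166 167 168 168 168 167 166 162 141 119 108 106 106 115 139 159 167 167
  165 159 151 135]
 [168 167 167 167 167 166 167 166 158 139 118 107 107 115 137 153 161 159
  151 136 117 101]
 [166 167 167 166 167 167 168 169 167 156 128 110 105 107 117 130 142 134
  117 101  91  86]]
```

Cross-checking the pixel arrays, the edge I read as the tip's rim in the wrist view was shading inside the hole. The scene view says the hole lies about 2.5 mm further along the tool's +x, so I'll slide that way.

Call:
servo_tool:
  deltas:
    - [[0,0.0003,0.0003,0,0],[0,0.0003,0.0003,0,0],[0,0.0003,0.0003,0,0],[0,0.0003,0.0003,0,0],[0,0.0003,0.0004,0,0],[0,0.0003,0.0004,0,0],[0,0,0,0,0],[0,0,0,0,0]]

```text
time: 12.75
tool_pos: [0.5336, 0.0153, 0.1917]
tool_rot: [0.001, 0.9, 0.436, 0.001]
contact_force: [-0.5, -0.1, 7.2]
gripper_width: 0.161
grasp_force: 60.8
```

```bash
python3 st.py
cat > tilt.py <<'E'
from h import *
g=grab_frame("scene");s=manip.state();tp=s["tool_pos"]
R,_=cv2.Rodrigues(np.array(g["rvec"],float));t=np.array(g["tvec"]).ravel()
K=np.array([[g["fx"],0,g["cx"]],[0,g["fy"],g["cy"]],[0,0,1]])
gs=cv2.cvtColor(g["pixels"],cv2.COLOR_RGB2GRAY).astype(float)
for h in(.06,.05,.04,.03,.02,.01,.004):
    x=K@(R@np.array([tp[0],tp[1],tp[2]-.1005+h])+t);u,v=x[:2]/x[2];r=int(round(v));a=gs[r];ui=int(round(u))
    l=ui
    gr=np.diff(a);i=ui-7+np.argmin(gr[ui-7:ui+1]);j=ui+np.argmax(gr[ui:ui+8])
    print(h,"pred",u.round(2),r,"edges",i+.5,j+.5,a[ui-6:ui+8].astype(int))
E
python3 tilt.py
```

```text
[0.5336 0.0153 0.1917] [-0.46 -0.12  7.25] [-0.169  0.019  0.036] [ 0.0026 -0.0008]
0.06 pred 366.48 121 edges 362.5 368.5 [141 135 116  94  83  77  73  76 101 129 138 139 138 139]
0.05 pred 366.18 125 edges 361.5 367.5 [138 130 105  87  83  80  77  86 116 133 137 138 138 138]
0.04 pred 365.89 129 edges 361.5 367.5 [130 117  96  85  82  79  80  99 127 136 137 138 137 138]
0.03 pred 365.6 133 edges 361.5 366.5 [110 100  87  83  81  76  91 128 145 147 142 140 138 137]
0.02 pred 365.31 138 edges 360.5 365.5 [153 132 102  86  81  78  87 126 156 163 163 161 156 153]
0.01 pred 365.02 142 edges 359.5 365.5 [156 120  91  82  79  75  86 117 136 146 154 159 164 165]
0.004 pred 364.86 144 edges 360.5 367.5 [159 135 102  84  79  76  78  84 106 143 162 167 168 168]
```

Compared with the predicted columns, the tip is sticking to the ear and the pin is pitching slightly in the grip instead of sliding. I'll lift a little and look.

Call:
servo_tool:
  deltas:
    - [[0,0,0,0.002,0],[0,0,0,0.002,0],[0,0,0,0,0],[0,0,0,0,0],[0,0,0,0,0],[0,0,0,0,0],[0,0,0,0,0],[0,0,0,0,0]]

```text
time: 13.6
tool_pos: [0.5327, 0.0156, 0.1942]
tool_rot: [-0.0, 0.9, 0.436, -0.0]
contact_force: [0.4, 0.1, -2.7]
gripper_width: 0.162
grasp_force: 58.8
```

```bash
python3 st.py;python3 tilt.py
python3 - <<'E'
from h import *
g=grab_frame("scene");gs=cv2.cvtColor(g["pixels"],cv2.COLOR_RGB2GRAY);print(gs[138:150,356:374])
s,f,W,M=wrist();w=cv2.resize(f["pixels"][155:225,282:352,::-1],(560,560),interpolation=cv2.INTER_CUBIC)[:,:390]
c=cv2.resize(g["pixels"][105:161,345:385,::-1],(400,560),interpolation=cv2.INTER_CUBIC)
cv2.imwrite("pics/b2.png",np.hstack([w,c]))
E
```

```text
[0.5327 0.0156 0.1942] [ 0.36  0.07 -2.71] [-0.03   0.019  0.049] [-0.0001  0.    ]
0.06 pred 366.42 119 edges 363.5 369.5 [140 139 138 128  98  76  72  73  72  90 124 138 141 140]
0.05 pred 366.12 124 edges 363.5 369.5 [141 140 135 119  96  85  82  78  77  97 127 137 138 137]
0.04 pred 365.82 128 edges 362.5 368.5 [137 138 133 111  91  84  81  78  86 112 132 137 138 137]
0.03 pred 365.53 132 edges 362.5 368.5 [126 136 131 106  87  82  80  77  90 123 136 138 138 138]
0.02 pred 365.25 136 edges 362.5 368.5 [103 117 134 133 106  87  80  80  81 113 153 166 163 156]
0.01 pred 364.96 140 edges 362.5 367.5 [169 169 164 139 103  86  80  77  84 113 141 149 150 150]
0.004 pred 364.79 143 edges 361.5 367.5 [166 162 145 113  90  85  81  78  93 130 151 158 163 166]
[[123 140 153 160 163 162 146 110  86  82  78  82 114 151 159 156 153 150]
 [153 161 166 167 168 164 142 106  86  81  77  85 117 148 154 152 150 150]
 [166 168 169 169 169 164 139 105  85  81  77  82 115 142 150 150 150 151]
 [169 169 170 169 168 162 136 102  85  81  78  84 115 141 150 151 152 156]
 [169 169 168 167 165 155 127  97  84  80  78  90 123 145 152 155 160 163]
 [168 167 167 166 162 145 114  91  84  81  80  93 130 151 157 164 165 167]
 [166 166 166 166 161 138 107  90  88  87  83  94 129 156 164 167 168 168]
 [166 166 166 167 163 146 123 102  96  94  91  94 120 152 164 167 168 168]
 [166 166 167 167 166 162 149 131 109 101 100  99 115 145 162 167 169 169]
 [166 166 167 167 168 168 164 154 128 108 104 103 109 130 156 167 169 168]
 [167 167 167 168 167 168 167 162 141 117 107 106 108 120 147 163 167 167]
 [167 168 168 167 167 167 168 166 156 131 112 107 106 111 129 155 163 160]]
```

View pics/b2.png

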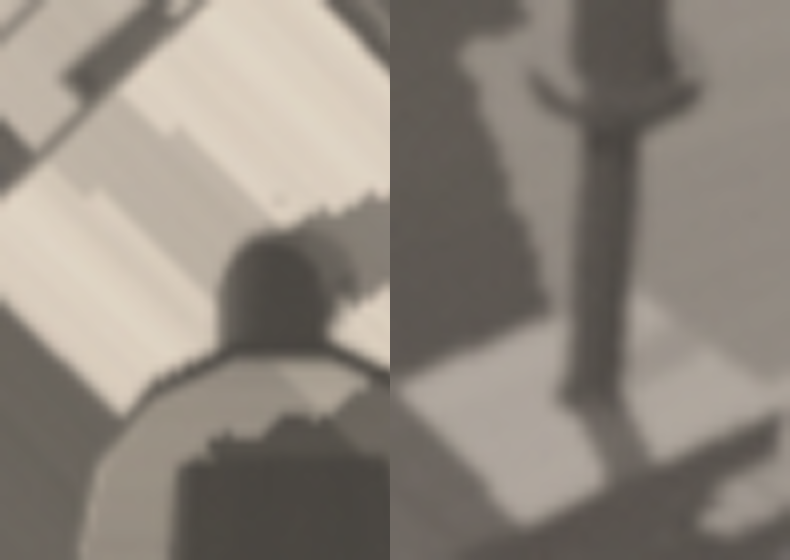

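After lifting, the pin sprang back upright. The wrist crop shows the tip covering the hole, with the hole's right part still visible at (345,270). In the scene crop the pin sits just right of the hole. Both views now agree that the hole is (+0.6, -2.4) mm away, so I'll correct and lower gently.

Call:
servo_tool:
  deltas:
    - [[0,0.0006,-0.0024,0,0],[0,0,0,0,0],[0,0,0,-0.001,0],[0,0,0,-0.001,0],[0,0,0,-0.001,0],[0,0,0,-0.001,0],[0,0,0,0,0],[0,0,0,0,0]]

```text
time: 14.55
tool_pos: [0.5333, 0.0132, 0.1902]
tool_rot: [-0.0, 0.9, 0.436, -0.0]
contact_force: [0.5, 0.9, -3.2]
gripper_width: 0.157
grasp_force: 58.8
```

```bash
python3 st.py
```

```text
[0.5333 0.0132 0.1902] [ 0.53  0.88 -3.18] [ 0.061 -0.019  0.018] [-0.0001  0.    ]
```

It has dropped below the earlier contact height with no force, so the tip is in the hole. I'll keep descending in steps.

Call:
servo_tool:
  deltas:
    - [[0,0,0,-0.0015,0],[0,0,0,-0.0015,0],[0,0,0,-0.0015,0],[0,0,0,-0.0015,0],[0,0,0,-0.0015,0],[0,0,0,-0.0015,0],[0,0,0,-0.0015,0],[0,0,0,-0.0015,0]]

```text
time: 15.35
tool_pos: [0.5333, 0.0132, 0.1782]
tool_rot: [-0.0, 0.9, 0.436, -0.0]
contact_force: [0.6, -0.2, -2.4]
gripper_width: 0.16
grasp_force: 58.8
```

```bash
python3 st.py
```

```text
[0.5333 0.0132 0.1782] [ 0.61 -0.19 -2.42] [-0.048 -0.023 -0.013] [-0.0001  0.    ]
```

Call:
servo_tool:
  deltas:
    - [[0,0,0,-0.003,0],[0,0,0,-0.003,0],[0,0,0,-0.003,0],[0,0,0,-0.003,0],[0,0,0,-0.003,0],[0,0,0,-0.003,0],[0,0,0,-0.003,0],[0,0,0,-0.003,0]]

```text
time: 16.15
tool_pos: [0.5333, 0.0132, 0.1541]
tool_rot: [-0.0, 0.9, 0.436, 0.0]
contact_force: [0.5, 0.1, -2.6]
gripper_width: 0.163
grasp_force: 58.8
```

Call:
servo_tool:
  deltas:
    - [[0,0,0,-0.002,0],[0,0,0,-0.002,0],[0,0,0,-0.002,0],[0,0,0,-0.002,0],[0,0,0,-0.0015,0],[0,0,0,-0.0015,0],[0,0,0,-0.0015,0],[0,0,0,-0.0015,0]]

```text
time: 16.95
tool_pos: [0.5333, 0.0132, 0.1402]
tool_rot: [0.0, 0.9, 0.436, 0.0]
contact_force: [0.3, 1.4, -1.9]
gripper_width: 0.163
grasp_force: 58.8
```

```bash
python3 st.py
```

```text
[0.5333 0.0132 0.1402] [ 0.26  1.39 -1.88] [ 0.021 -0.056  0.005] [0.0001 0.    ]
```

The tip is in the lower ear at tip z≈0.040. Seating is expected at a TCP z of about 0.1205.

Call:
servo_tool:
  deltas:
    - [[0,0,0,-0.002,0],[0,0,0,-0.002,0],[0,0,0,-0.002,0],[0,0,0,-0.002,0],[0,0,0,-0.002,0],[0,0,0,-0.002,0],[0,0,0,-0.002,0],[0,0,0,-0.002,0]]

```text
time: 17.75
tool_pos: [0.5333, 0.0132, 0.1242]
tool_rot: [-0.0, 0.9, 0.436, 0.0]
contact_force: [-0.6, 0.5, -2.4]
gripper_width: 0.159
grasp_force: 58.8
```

Call:
servo_tool:
  deltas:
    - [[0,0,0,-0.001,0],[0,0,0,-0.001,0],[0,0,0,-0.001,0],[0,0,0,-0.0005,0],[0,0,0,-0.0005,0],[0,0,0,0,0],[0,0,0,0,0],[0,0,0,0,0]]

```text
time: 18.55
tool_pos: [0.5335, 0.0133, 0.1207]
tool_rot: [0.0, 0.9, 0.436, 0.0]
contact_force: [-1.0, 1.6, 1.0]
gripper_width: 0.162
grasp_force: 59.5
```

```bash
python3 st.py
```

```text
[0.5335 0.0133 0.1207] [-1.05  1.58  1.02] [ 0.273  0.233 -0.009] [0.0004 0.0001]
```

Call:
servo_tool:
  deltas:
    - [[0,0,0,-0.0005,0],[0,0,0,-0.0005,0],[0,0,0,0,0],[0,0,0,0,0],[0,0,0,0,0],[0,0,0,0,0],[0,0,0,0,0],[0,0,0,0,0]]

```text
time: 19.35
tool_pos: [0.5338, 0.0133, 0.1206]
tool_rot: [0.0, 0.9, 0.436, 0.001]
contact_force: [-2.9, 1.6, 6.2]
gripper_width: 0.16
grasp_force: 60.9
```

```bash
python3 st.py
```

```text
[0.5338 0.0133 0.1206] [-2.93  1.6   6.24] [ 0.451  0.485 -0.003] [0.0011 0.0003]
```

The collar is seated at TCP z 0.1206, as predicted. Releasing.

Call:
servo_tool:
  deltas:
    - [[0,0,0,0.001,0],[30,0,0,0,0],[60,0,0,0,0],[100,0,0,0,0],[100,0,0,0,0],[100,0,0,0,0],[100,0,0,0,0],[100,0,0,0,0]]

```text
time: 20.15
tool_pos: [0.5333, 0.0131, 0.1203]
tool_rot: [0.0, 0.9, 0.436, 0.0]
contact_force: [0.4, -0.3, 0.2]
gripper_width: 0.998
grasp_force: 0.0
```

Call:
servo_tool:
  deltas:
    - [[100,0,0,0.01,0],[100,0,0,0.02,0],[100,0,0,0.02,0],[100,0,0,0.03,0],[100,0,0,0.03,0],[100,0,0,0.02,0],[100,0,0,0,0],[100,0,0,0,0]]

```text
time: 20.95
tool_pos: [0.5334, 0.0132, 0.2505]
tool_rot: [0.0, 0.9, 0.436, 0.0]
contact_force: [-0.8, -0.9, 0.2]
gripper_width: 1.0
grasp_force: 0.0
```

```bash
python3 st.py
python3 - <<'E'
from h import *
C=cloud(grab_frame("scene"));s,f,W,M=wrist()
for n,X in(("scene",C),("wrist",W)):
    m=(np.hypot(X[...,0]-.533,X[...,1]-.013)<.03)&(X[...,2]>.086)&(X[...,2]<.2)
    p=X[m];print(n,[(lo,int(((p[:,2]>lo)&(p[:,2]<lo+.006)).sum())) for lo in(.086,.092,.098,.11,.13,.136,.142,.148)])
    q=p[p[:,2]>.125];print(q.mean(0).round(4),np.percentile(q[:,2],95).round(4))
    q=p[(p[:,2]>.094)&(p[:,2]<.1015)];r=cv2.minAreaRect((q[:,:2]*1000).astype(np.float32));print("collar",r, np.median(q[:,2]).round(4))
def o(n,c,lo,hi,rr=.04):
    m=(np.hypot(C[...,0]-c[0],C[...,1]-c[1])<rr)&(C[...,2]>lo)&(C[...,2]<hi);print(n,m.sum(),C[m].mean(0).round(4))
o("jar",(.68,-.089),.045,.07);o("dish",(.679,-.176),.013,.03);o("stout",(.565,-.31),.1,.13)
E
```

```text
[0.5334 0.0132 0.2505] [-0.78 -0.91  0.19] [-0.029 -0.022  0.031] [ 0.0007 -0.0001]
scene [(0.086, 68), (0.092, 216), (0.098, 81), (0.11, 26), (0.13, 29), (0.136, 54), (0.142, 9), (0.148, 0)]
[0.5364 0.0118 0.1363] 0.1422
collar ((534.356201171875, 14.362919807434082), (46.35315704345703, 56.58620071411133), 1.618123173713684) 0.0977
wrist [(0.086, 180), (0.092, 1179), (0.098, 300), (0.11, 27), (0.13, 22), (0.136, 345), (0.142, 5), (0.148, 0)]
[0.5342 0.015  0.1393] 0.1416
collar ((534.1873779296875, 13.118824005126953), (46.52846908569336, 56.89598846435547), 4.9639997482299805) 0.0986
jar 356 [ 0.6849 -0.0895  0.0545]
dish 817 [ 0.6816 -0.176   0.0206]
stout 220 [ 0.5691 -0.3108  0.1104]
```

The pin's top is at about 0.140 m and its collar at 0.092–0.098 m, which is where a seated pin should be. The jar, dish and stout pin haven't moved, and the gripper is clear, so I'm handing in.

```bash
python3 -c "
from plant import manip
print(manip.job_done())"
```

```text
the job is handed in; nothing more can be done
None
```

The slim pin is through the upper ear, the arm's slot and the lower ear, its collar on the upper ear, released and handed in at about 21 s; contact force readings stayed under 10 N, and the stout pin, jar and dish measured where they started.

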